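# Latch the tamping stand's rest bar and hold the portafilter level over its seat

## Task

Get the tamping stand ready for the portafilter: first swing the stand's hinged rest bar across until it clicks fully shut in its catch, since that bar will carry the handle. Then pick up the portafilter by the middle of its bare steel neck, where it balances, and hold it level, filter head centred over the round seat and handle lined up over the bar, about 5 cm above where it will sit, so that I can wipe its underside. Finish still holding it there, clear of the stand, and leave everything else where it stands.

Things in the scene. Friction and masses are not known exactly. Their poses are not given: they have to be found in the camera images.
- portafilter: Bottomless espresso portafilter, loose, 0.5-0.8 kg, 232 mm long: open round steel head (71 mm wide at the rim, 46 mm high), bare steel neck, brass collar, brown wooden handle sloping down to the worktop. Origin: centre of the head's underside, at z = 0 at the start; its z is up when level (as it lies at the start), the handle points along its -x and ends at x = -196 mm.
- neck (a point): Balance point of the portafilter, the middle of its bare steel neck: (-55, 0, 30) mm in the portafilter's frame. The centre of mass lies here along the length, 11 mm lower. The neck is a straight bar from x = -33 to -77 mm, 14 mm wide (y), 16 mm high. Gripped elsewhere, as by the handle, the portafilter tends to droop.
- tamping_stand: Tamping stand, fixed: dark wooden block 160 x 130 mm, top at z = 18 mm, with a round steel seat ring (86 mm outside, 74 inside, top at z = 30 mm) and a hinged steel rest bar on two short posts. Origin: centre of its underside; x points from bar to seat (away from the robot, within 20 degrees). The seated portafilter has the same x direction, its handle over the bar.
- stand_seat (a point): Centre of the seat's floor, where the centre of the portafilter's underside will sit: (30, 0, 20) mm in the stand's frame.
- rest_bar (a joint): Angle of the rest bar, rad: 0 shut (in the catch, bar along the stand's -y from the hinge), growing as it swings out level towards the robot, to 1.6; starts at 0.7 to 1.35. It turns easily and stays where left; near 0.11 a tooth under the bar meets a spring ball (about 4 N at the knob to ride over it); let go above 0.055 it springs back, below that it snaps in to 0, its stop.
- bar_hinge (a point): Hinge axis (vertical) of the rest bar, at the bar's mid height: (-38, 45, 39) mm in the stand's frame. The bar is 12 mm wide, its top at z = 44 mm.
- bar_knob (a point): Middle, at z = 56 mm, of the upright black knob on the rest bar's free end, 112 mm from the hinge axis: 14 mm thick, from z = 44 to 68 mm, free to pinch or push from above. With the bar at angle q it is at hinge + 112 mm * (-sin q, -cos q) in the stand's x and y.
- bar_rest (a point): Middle of the rubber pad on top of the bar, which will carry the portafilter's neck; with the bar shut it is at (-38, 0, 44) mm in the stand's frame.
- tamper: Tamper standing on the worktop: steel disc 58 mm across with a brown wooden grip, 80 mm high. Origin under its centre. Leave alone.
- egg_timer: Round red and white kitchen timer, 62 mm across, 43 mm high. Origin under its centre. Leave alone.
- espresso_cup: Small white cup, 60 mm across, 55 mm high, standing on the worktop. Origin under its centre. Leave alone.
- mug: White mug with a flower pattern, 80 mm across, 102 mm high, on the round wooden board at the left. Origin under its centre. Leave alone.
- salt: Salt shaker, 44 mm across, 90 mm high, at the right near the knife block. Origin under its centre. Leave alone.

How it is judged:
By the outcome, as a careful person would: the job done as asked, in the order asked, and still so for the second after the job is handed in, while the arm keeps its last pose, push and grip.
It also fails if it takes over 51 s, if anything falls off the work surface, if the arm or the gripper's body presses on something with over 40 N, if the wrist force passes 120 N, or if a joint passes its speed limit or range.

## Robot

A 6-joint arm with a two-finger parallel gripper is mounted at the origin on a cart in front of the work surface, level with it; the furniture and walls round the work are solid. World frame = base frame: x ahead of the robot, y to its left, z up, the work surface at z = 0. Lengths are in m, angles in rad, forces in N, time in s.
With the tool pointing down it reaches from about 0.35 to 0.875 m from the base axis. Payload 15.5 kg.
Tool frame: the origin (TCP) lies between the finger pads; the fingertips stand 14 mm ahead of it and the grasp point (between the pads) lies 5 mm behind it (nose_length is the distance from the TCP to the fingertips, in m); z points along the fingers, y is the line along which they close (so a half turn about z gives the same grasp; the last joint's range is limited). The gripper opens to 85 mm and grips with 20 to 120 N. Pads are 22 mm wide; open, the fingers measure 114 mm over their backs; the gripper's body (76 mm by 85 mm) begins 54 mm behind the grasp point. The pads swing forward as they close: fully open they stand 13 mm farther back than shut.
Start: joints at [-1.395, 0.494, 1.345, -0, 1.302, -0.096], TCP at [0.167, -0.602, 0.245] pointing down, gripper open.
Joint ranges: [-2.91, 2.91], [-0.82, 2.16], [0.22, 2.67], [-1.22, 4.37], [0.12, 2.79], [-3.08, 3.08]. Speed limits (rad/s): [1.89, 1.89, 2.57, 3.01, 3.01, 3.01].

## Interface

Orientations are given as a unit quaternion [w, x, y, z].
In Python, from workcell import * gives the robot as it stands. The module is installed in compiled form; this text tells all that it offers.
- The arm moves only by the tool carry_out, never from a script. Its argument "motion" is a list of rows, each a list of 4 numbers: the shift along the tool's x, y, z in units of 50 mm (1.0 is 50 mm), then the turn about the tool's z in units of 6 degrees (1.0 is 6 degrees). In form: [[dx, dy, dz, spin], ...]. A call has 1 to 8 rows; each row shifts and turns the commanded pose from where the row before left it, along the tool's axes as they then stand; what a row does not reach is not made up. A row lasts 1/10 s, in which the tool goes at most 50 mm and 8.59 degrees, less where a joint would pass 70% of its speed; a pose out of reach is approached as far as the arm can. A call is refused whole if a number of a shift passes 1 or a number of a turn 1, either way. A call with a gripper value outside its range is refused whole. "jaw" is the finger opening in mm, from 0 to 85.4, set as the call begins (left out, the last holds). The fingers move at their own pace and stop on an object; the grip force is fixed at half the most. Time passes only in rows, so rows that do not move let the fingers close. It gives the time, the measured TCP pose, the force, the opening and the grip force at its end, in the units of the state.
- sense(): the state, without advancing time (a new reading comes with each control period).
- grab_frame(name): name is "side" or "top"; returns (picture, depth): 480x640x3 uint8, red, green, blue; 480x640 float32, m along the optical axis (not along the pixel's ray), 0 where there is no reading.
- get_calibration(name): a dict with "fx", "fy", "cx", "cy" (pixels), "k1" (the pictures are not rectified: a ray, as slopes to the right and down, at radius r is drawn at 1 + k1 r^2 times it, then the intrinsics apply), "pose" (4x4, takes a point from camera to world coordinates). Camera axes: x right, y down, z forward; pixel columns grow to the right and rows downward; lengths in m; the calibration is good to about 2 mm. A picture is of the moment at which its call begins. get_calibration takes no time and is no camera call.
- sign_off(): hands the job in; it is judged then, once.
Trained networks look in the newest picture that a camera, given by its name, has taken for a name from the list of things; names that differ only in an ending like _2 or _b are one class to them, and where a whole thing is asked for, a point or a joint stands for the part that bears it (a point fixed in the world has none). Each returns a list of dicts, best first, with "score" (0 to 1); they miss things now and then, are a little off and sometimes report something else, mostly with a low value. They report only what shows in the picture. A call takes as long as a camera call.
- trace(camera, label): "pixels" (480x640 bool, what is visible of it).
- pinpoint(camera, label): "at" ([x, y, z] in m, in world coordinates, good to about 4 mm: a listed point, or the origin of a listed thing).
The state is a dict: "time_s": time; "joint_pos": joint angles; "qvel": joint speeds; "effort": joint torques, N m; "tcp_pos": TCP position; "tool_rot": TCP orientation; "contact_force": force on the tool from outside, world axes, zero at the start; "ft_torque": the same for the moment, N m; "gripper_width": finger opening in m; "grip_force": force on a finger pad.
Only numpy, scipy, OpenCV 4.12 (cv2) and the standard library are available. Lean on these libraries where they do the work, as an engineer would, in place of code of your own. Each camera call takes 0.05 s, during which the arm holds its last target. There are 200 camera calls.

## Working session

There is one attempt and no reset: what is moved stays moved. The work goes in short steps, Python scripts to look and compute and a tool call to move; the robot and the scene stay as the last step left them, time stands still between calls to the robot, and variables do not carry over. Pictures are saved under pics/ and viewed, at most 10 in all, crops included, and the job is handed in when it is done.

Besides the shell and the picture viewer there is one more tool, called after ">>>" by a JSON object that holds its "name" and its "arguments". carry_out: Moves the arm, as the interface text tells. Its arguments: {"type":"object","properties":{"motion":{"type":"array"},"jaw":{"type":"number"}},"required":["motion"]}

```bash
mkdir -p pics; cat > h.py <<'E'
from workcell import *
import numpy as np, cv2
def ray(cam,u,v):
    c=get_calibration(cam); x=(u-c['cx'])/c['fx']; y=(v-c['cy'])/c['fy']
    a,b=x,y
    for _ in range(20):
        f=1+c['k1']*(a*a+b*b); a,b=x/f,y/f
    return np.array([a,b,1.0]),np.array(c['pose'])
def px(cam,u,v,d):
    r,T=ray(cam,u,v); return T[:3,:3]@(r*d)+T[:3,3]
def proj(cam,p):
    c=get_calibration(cam);T=np.linalg.inv(np.array(c['pose']));q=T[:3,:3]@np.array(p)+T[:3,3]
    a,b=q[:2]/q[2];f=1+c['k1']*(a*a+b*b);return c['fx']*a*f+c['cx'],c['fy']*b*f+c['cy']
def snap(cam,fn):
    im,d=grab_frame(cam); cv2.imwrite('pics/'+fn,cv2.cvtColor(im,cv2.COLOR_RGB2BGR)); return im,d
E
python3 - <<'E'
from h import *
s=sense();print(s['time_s'],s['tcp_pos'],s['tool_rot'],s['gripper_width'])
for c in ['side','top']:
    k=get_calibration(c);print(c,np.round(k['pose'],3).tolist(),k['fx'],k['k1'])
    snap(c,c+'0.png')
    for l in ['portafilter','neck','tamping_stand','stand_seat','bar_hinge','bar_knob','bar_rest','tamper','egg_timer','espresso_cup']:
        r=pinpoint(c,l);print(l,[(np.round(x['at'],4).tolist(),round(x['score'],2)) for x in r[:2]])
print(sense()['time_s'])
E
```

```text
0.0 [ 0.16711089 -0.60185518  0.2446779 ] [-6.51339634e-04  9.90846641e-01  1.34990767e-01 -4.25745490e-05] 0.08531385367626618
side [[-0.94, -0.246, 0.238, 0.05], [-0.342, 0.67, -0.659, 1.2], [0.002, -0.701, -0.714, 1.401], [0.0, 0.0, 0.0, 1.0]] 608.8042751076829 -0.07215823974476374
portafilter [([0.6064, -0.3447, 0.0037], 0.61)]
neck [([0.5605, -0.3359, 0.0301], 0.62)]
tamping_stand [([0.6171, -0.0216, 0.0016], 0.96)]
stand_seat [([0.6478, -0.0287, 0.019], 0.56)]
bar_hinge [([0.585, 0.0255, 0.0406], 0.8)]
bar_knob [([0.4751, 0.0128, 0.0592], 0.72)]
bar_rest [([0.5407, 0.0199, 0.046], 0.65)]
tamper [([0.3644, 0.2526, 0.0002], 0.71)]
egg_timer [([0.4714, 0.2661, 0.0026], 0.66), ([0.6518, -0.0281, 0.0216], 0.33)]
espresso_cup [([0.5144, 0.3702, -0.0018], 0.78)]
top [[0.0, -0.987, 0.159, 0.336], [-1.0, -0.001, -0.003, -0.012], [0.003, -0.159, -0.987, 1.192], [0.0, 0.0, 0.0, 1.0]] 451.53231582359604 -0.0037076861068920065
portafilter [([0.6127, -0.3431, 0.0008], 0.89), ([0.5089, 0.3695, -0.0004], 0.25)]
neck [([0.556, -0.3339, 0.0292], 0.96), ([0.6261, -0.4666, -0.0023], 0.66)]
tamping_stand [([0.6224, -0.0194, -0.0024], 0.64)]
stand_seat [([0.6516, -0.0217, 0.0168], 0.83), ([0.5085, 0.368, 0.0004], 0.35)]
bar_hinge [([0.5875, 0.0288, 0.0408], 0.61)]
bar_knob [([0.4772, 0.0076, 0.0547], 0.62), ([0.4216, 0.4622, 0.0143], 0.53)]
bar_rest [([0.5406, 0.0195, 0.0435], 0.66)]
tamper [([0.3629, 0.2488, -0.0013], 0.98)]
egg_timer [([0.469, 0.2645, 0.0044], 0.76)]
espresso_cup [([0.5089, 0.3677, 0.0014], 0.88), ([0.545, 0.0233, 0.0431], 0.74)]
1.1
```

View pics/top0.png

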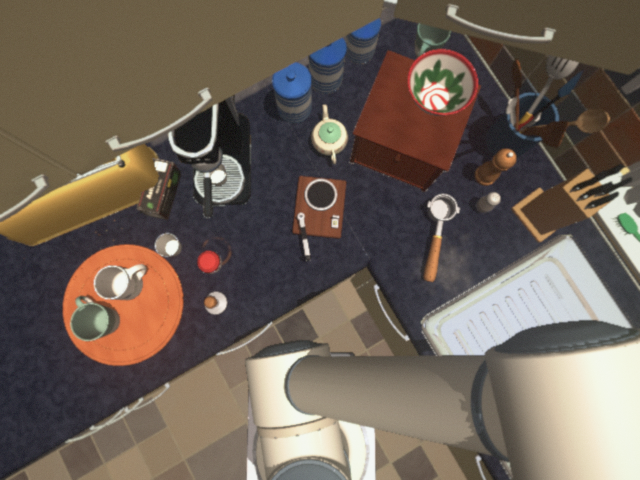

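View pics/side0.png

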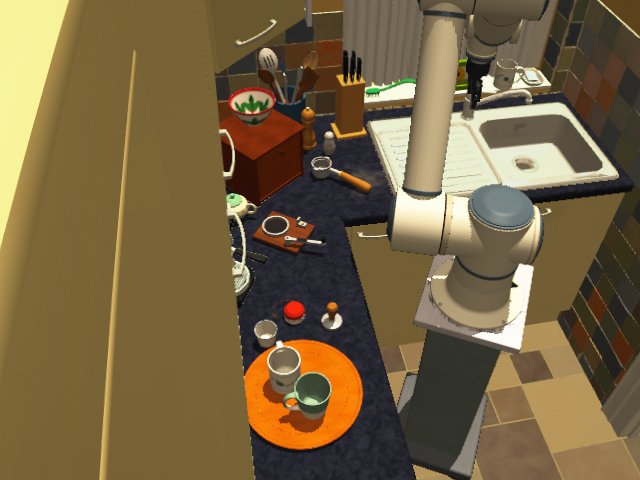

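The top view shows the portafilter head at (442,207), neck near (438,228) and handle end at (430,278). The stand's seat is at (321,193), the hinge at (301,216) and the knob end at (307,255), with the bar well open. The side view agrees, and the networks' reports match both pictures. Next I refine the yaws and heights with depth.

```bash
cat >> h.py <<'E'
def cloud(cam,label):
    im,d=grab_frame(cam); r=trace(cam,label)
    if not r: return np.zeros((0,3)),0
    m=cv2.erode(r[0]['pixels'].astype(np.uint8),np.ones((3,3)))>0
    v,u=np.nonzero(m&(d>0))
    return np.array([px(cam,a,b,d[b,a]) for a,b in zip(u,v)]),r[0]['score']
E
python3 - <<'E'
from h import *
from scipy.optimize import least_squares
def circ(P,r):
    f=least_squares(lambda c:np.hypot(*(P[:,:2]-c).T)-r,P[:,:2].mean(0),loss='soft_l1',f_scale=.002);return np.round(f.x,4),np.round(np.std(f.fun),4),len(P)
for c in ['top','side']:
    P,s=cloud(c,'portafilter');print(c,'PF',s,len(P),P.min(0).round(3),P.max(0).round(3))
    rim=P[P[:,2]>.041];print(' rim',circ(rim[rim[:,0]>.565],.033),rim[:,2].max())
    m=P[:,:2].mean(0);w=np.linalg.svd(P[:,:2]-m,full_matrices=False)[2][0];w*=np.sign(w[0])
    print(' pca yaw',np.degrees(np.arctan2(w[1],w[0])),m)
    H=P[P[:,0]<.54];m=H[:,:2].mean(0);w=np.linalg.svd(H[:,:2]-m,full_matrices=False)[2][0];w*=np.sign(w[0])
    print(' handle yaw',np.degrees(np.arctan2(w[1],w[0])),m)
    N=P[(P[:,0]>.545)&(P[:,0]<.57)];print(' neck',np.median(N,0).round(4),np.percentile(N[:,2],90))
    P,s=cloud(c,'tamping_stand');print(c,'ST',s,len(P),P.min(0).round(3),P.max(0).round(3))
    top=P[(P[:,2]>.012)&(P[:,2]<.023)]
    r=cv2.minAreaRect((top[:,:2]*1000).astype(np.float32));print(' rect',r)
    ring=P[(P[:,2]>.026)&(P[:,2]<.034)&(P[:,0]>.6)];print(' ring',circ(ring,.040),np.median(ring[:,2]))
    K=P[P[:,2]>.05];print(' knob',K.mean(0).round(4),len(K),K[:,2].max() if len(K) else 0)
    B=P[(P[:,2]>.036)&(P[:,2]<.048)&(P[:,0]<.6)];print(' bar',B.mean(0).round(4),np.round(B[B[:,0].argmax()],4))
    print(' block edges',[np.round(np.percentile(top[:,i],[1,99]),4) for i in (0,1)])
E
```

```text
top PF 0.63 936 [ 0.421 -0.38  -0.003] [ 0.643 -0.294  0.05 ]
 rim (array([ 0.6091, -0.3436]), np.float64(0.0015), 69) 0.04988584856742695
 pca yaw -14.183772524318668 [ 0.55553918 -0.33376572]
 handle yaw -12.336640141797393 [ 0.4748449  -0.31361979]
 neck [ 0.5576 -0.3317  0.0372] 0.039802657764544884
top ST 0.87 2706 [ 0.473 -0.09   0.01 ] [0.7   0.047 0.072]
 rect ((618.8558349609375, -20.160301208496094), (127.41069030761719, 158.52044677734375), 83.42910766601562)
 ring (array([ 0.648 , -0.0235]), np.float64(0.0018), 182) 0.029323458759766274
 knob [0.4769 0.0096 0.0677] 11 0.07209401475539567
 bar [0.5535 0.0137 0.0433] [0.5941 0.0271 0.0413]
 block edges [array([0.5399, 0.6942]), array([-0.0845,  0.0439])]
side PF 0.95 475 [ 0.421 -0.387 -0.002] [ 0.646 -0.287  0.054]
 rim (array([ 0.6098, -0.3428]), np.float64(0.0046), 58) 0.05443177146005507
 pca yaw -16.525828815690712 [ 0.55773946 -0.33197307]
 handle yaw -13.276166710075927 [ 0.47060265 -0.30875646]
 neck [ 0.5583 -0.3286  0.0372] 0.04253458811867872
side ST 0.72 1484 [ 0.471 -0.09   0.007] [0.697 0.052 0.071]
 rect ((616.4334716796875, -20.77098846435547), (135.3474578857422, 155.12232971191406), 84.42131042480469)
 ring (array([ 0.6477, -0.0233]), np.float64(0.009), 146) 0.029133845616752363
 knob [0.5072 0.0183 0.0565] 25 0.07073990131706531
 bar [0.5473 0.0132 0.0432] [0.5965 0.0235 0.0374]
 block edges [array([0.5383, 0.6907]), array([-0.0837,  0.0483])]
```

>>> {"name": "carry_out", "arguments": {"motion": [[0.25,-0.28,0,0],[0.5,-0.56,0,0],[0.51,-0.56,0,0],[0.51,-0.56,0,0],[0.51,-0.56,0,0],[0.51,-0.56,0,0],[0.51,-0.56,0,0],[0.51,-0.56,0,0]], "jaw": 32}}

```text
time_s: 2.3
tcp_pos: [0.295, -0.3476, 0.2454]
tool_rot: [0.0, 0.991, 0.135, 0.0]
contact_force: [0.5, -0.1, -0.9]
gripper_width: 0.0319
grip_force: 0.0
```

>>> {"name": "carry_out", "arguments": {"motion": [[0.51,-0.56,0.1,0],[0.51,-0.56,0.2,0],[0.51,-0.56,0.2,0],[0.51,-0.56,0.2,0],[0.51,-0.56,0.2,0],[0.51,-0.56,0.2,0],[0.51,-0.56,0.2,0],[0.25,-0.28,0.2,0]]}}

```text
time_s: 3.1
tcp_pos: [0.4234, -0.0932, 0.1701]
tool_rot: [-0.0, 0.991, 0.136, 0.0]
contact_force: [0.3, -0.1, -0.4]
gripper_width: 0.0319
grip_force: 0.0
```

```bash
cat >> h.py <<'E'
def to(x,y,z,phi,verbose=1):
    s=sense();p=s['tcp_pos'];w,a,b,c=s['tool_rot']
    R=np.array([[1-2*(b*b+c*c),2*(a*b-c*w),2*(a*c+b*w)],[2*(a*b+c*w),1-2*(a*a+c*c),2*(b*c-a*w)],[2*(a*c-b*w),2*(b*c+a*w),1-2*(a*a+b*b)]])
    f=np.degrees(np.arctan2(R[1,0],R[0,0])); sp=-((phi-f+180)%360-180)/6
    d=R.T@(np.array([x,y,z])-p)/.05
    print('t',round(s['time_s'],2),'tcp',p.round(4),'phi',f.round(2),'F',np.round(s['contact_force'],1),'w',round(s['gripper_width'],4),'g',np.round(s['grip_force'],1),'need units',d.round(2),'spin',sp.round(2),'tilt',R[2,:2].round(3),'j6',s['joint_pos'][5].round(2))
E
python3 -c "
from h import *
to(.4763,.0095,.064,9.8)"
```

```text
t 3.1 tcp [ 0.4234 -0.0932  0.1701] phi 15.6 F [ 0.3 -0.1 -0.4] w 0.0319 g 0.0 need units [ 1.57 -1.69  2.12] spin 0.97 tilt [0.001 0.   ] j6 0.94
```

>>> {"name": "carry_out", "arguments": {"motion": [[0.5,-0.55,0.3,0],[0.5,-0.55,0.3,0],[0.4,-0.4,0.2,0],[0.17,-0.19,0,0],[0,0,0,0.97],[0,0,0,0]]}}

```text
time_s: 3.7
tcp_pos: [0.4756, 0.0069, 0.1306]
tool_rot: [0.0, 0.996, 0.084, 0.0]
contact_force: [-0.4, 0.1, -0.2]
gripper_width: 0.0322
grip_force: 0.0
```

```bash
python3 -c "
from h import *
to(.4763,.0095,.064,9.8)
for c in ['side','top']:
  snap(c,c+'1.png')
  for l in ['bar_knob']: print(c,[(np.round(x['at'],4),x['score']) for x in pinpoint(c,l)[:1]])"
```

```text
t 3.7 tcp [0.4756 0.0069 0.1306] phi 9.61 F [-0.4  0.1 -0.2] w 0.0322 g 0.0 need units [ 0.02 -0.05  1.33] spin -0.03 tilt [0. 0.] j6 1.29
side [(array([0.4741, 0.0114, 0.0585]), 0.71)]
top []
```

>>> {"name": "carry_out", "arguments": {"motion": [[0,-0.05,0.4,0],[0,0,0.4,0],[0,0,0.3,0],[0,0,0.22,0],[0,0,0,0]]}}

```text
time_s: 4.4
tcp_pos: [0.4745, 0.0092, 0.0634]
tool_rot: [-0.0, 0.996, 0.085, -0.001]
contact_force: [0.3, 0.3, -0.3]
gripper_width: 0.0321
grip_force: 0.0
```

```bash
python3 -c "
from h import *
to(.4763,.0095,.064,9.8)
# arc: tcp along knob circle, pushing pad behind
H=np.array([.5853,.0287]);s=np.radians(-6.3)
im,d=snap('side','side2.png'); u,v=map(int,proj('side',[.476,.01,.06])); cv2.imwrite('pics/side2c.png',cv2.resize(cv2.cvtColor(im[v-60:v+60,u-80:u+80],cv2.COLOR_RGB2BGR),(640,480)))
q=np.radians(73.9);prev=None
def T(q):
    a=s; v=.112*np.array([-np.sin(q),-np.cos(q)]); t=np.array([np.cos(q),-np.sin(q)])
    R=np.array([[np.cos(a),-np.sin(a)],[np.sin(a),np.cos(a)]]); return H+R@v, np.degrees(a)-np.degrees(q)+90
for qd in [74,68,50,32,14,0]: print(qd,T(np.radians(qd)))
"
```

```text
t 4.4 tcp [0.4745 0.0092 0.0634] phi 9.71 F [ 0.3  0.3 -0.3] w 0.0321 g 0.0 need units [ 0.04 -0.   -0.01] spin -0.01 tilt [-0.002 -0.   ] j6 1.29
74 (array([0.47490121, 0.00982919]), np.float64(9.700000000000003))
68 (array([ 0.47747852, -0.00160725]), np.float64(15.700000000000003))
50 (array([ 0.49212114, -0.03344258]), np.float64(33.7))
32 (array([ 0.51588475, -0.05919495]), np.float64(51.7))
14 (array([ 0.54644321, -0.07634356]), np.float64(69.7))
0 (array([ 0.57300976, -0.08262363]), np.float64(83.7))
```

View pics/side2c.png

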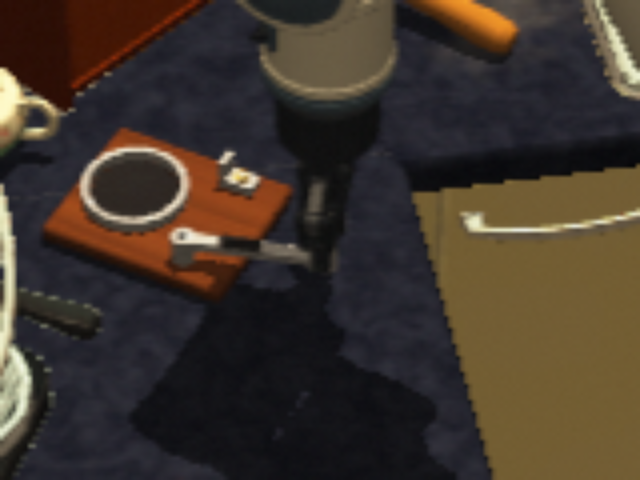

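The side crop shows the fingers straddling the knob at (320,255), with the bar running left to the hinge. I'm now swinging along the arc.

>>> {"name": "carry_out", "arguments": {"motion": [[0.01,0.24,0,-1],[0.01,0.24,0,-1],[0.01,0.24,0,-1],[0.01,0.24,0,-1],[0.01,0.24,0,-1],[0.01,0.24,0,-1],[0.01,0.24,0,-1],[0.01,0.24,0,-1]]}}

```text
time_s: 5.25
tcp_pos: [0.5266, -0.0694, 0.0653]
tool_rot: [0.0, 0.875, 0.484, 0.0]
contact_force: [0.1, -0.1, -0.4]
gripper_width: 0.0318
grip_force: 0.2
```

```bash
python3 -c "
from h import *
to(.5330,-.0703,.064,61.7)
to(.573,-.0826,.064,83.7)"
```

```text
t 5.25 tcp [ 0.5266 -0.0694  0.0653] phi 57.95 F [ 0.1 -0.1 -0.4] w 0.0318 g 0.2 need units [0.05 0.12 0.03] spin -0.62 tilt [0.    0.001] j6 0.32
t 5.25 tcp [ 0.5266 -0.0694  0.0653] phi 57.95 F [ 0.1 -0.1 -0.4] w 0.0318 g 0.2 need units [0.27 0.93 0.03] spin -4.29 tilt [0.    0.001] j6 0.32
```

>>> {"name": "carry_out", "arguments": {"motion": [[0.01,0.24,0,-1],[0.01,0.24,0,-1],[0.01,0.24,0,-1],[0.01,0.24,0,-1],[0,0.06,0,-0.3],[0,0.06,0,0],[0,0.05,0,0],[0,0,0,0]]}}

```text
time_s: 6.05
tcp_pos: [0.5795, -0.087, 0.0647]
tool_rot: [0.0, 0.746, 0.665, 0.0]
contact_force: [0.7, 0.4, 0.3]
gripper_width: 0.0322
grip_force: 0.0
```

```bash
python3 -c "
from h import *
to(.573,-.0826,.064,83.7)
im,d=snap('side','side3.png'); u,v=map(int,proj('side',[.576,-.03,.06])); cv2.imwrite('pics/side3c.png',cv2.resize(cv2.cvtColor(im[v-60:v+60,u-80:u+80],cv2.COLOR_RGB2BGR),(640,480)))
for l in ['bar_knob','bar_rest']: print([(np.round(x['at'],4),x['score']) for x in pinpoint('side',l)[:1]])
"
```

```text
t 6.05 tcp [ 0.5795 -0.087   0.0647] phi 83.44 F [0.7 0.4 0.3] w 0.0322 g 0.0 need units [ 0.07 -0.14  0.01] spin -0.04 tilt [-0.     0.001] j6 -0.14
[(array([ 0.575 , -0.0787,  0.0583]), 0.49)]
[(array([0.5819, 0.0292, 0.0394]), 0.61)]
```

View pics/side3c.png

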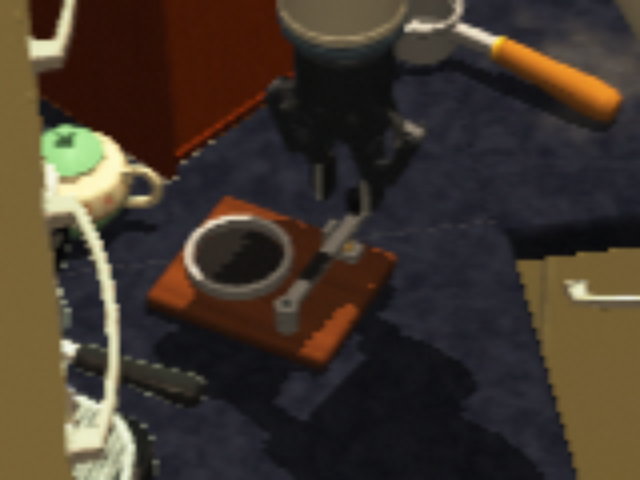

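The crop shows the bar lying across the block in line with the catch, with the knob between the fingers near (350,200). I'll press on a little to feel the stop.

>>> {"name": "carry_out", "arguments": {"motion": [[0,0.03,0,0],[0,0.03,0,0],[0,0,0,0]]}}

```text
time_s: 6.5
tcp_pos: [0.5823, -0.0872, 0.0643]
tool_rot: [0.0, 0.746, 0.666, 0.0]
contact_force: [-0.4, -0.5, 0.8]
gripper_width: 0.0322
grip_force: 0.0
```

>>> {"name": "carry_out", "arguments": {"motion": [[0,0.03,0,0],[0,0.03,0,0],[0,0,0,0]]}}

```text
time_s: 6.8
tcp_pos: [0.5836, -0.0874, 0.0639]
tool_rot: [-0.001, 0.746, 0.666, -0.001]
contact_force: [-7.3, -0.5, 4.1]
gripper_width: 0.032
grip_force: 3.7
```

>>> {"name": "carry_out", "arguments": {"motion": [[0,0.03,0,0],[0,0.03,0,0],[0,0,0,0]]}}

```text
time_s: 7.1
tcp_pos: [0.5843, -0.0875, 0.0636]
tool_rot: [-0.003, 0.746, 0.666, -0.002]
contact_force: [-19.4, -1.1, 9.4]
gripper_width: 0.0317
grip_force: 9.3
```

That was the stop: 19 N, against 4 N for the catch. I'm backing off, rising and looking again.

>>> {"name": "carry_out", "arguments": {"motion": [[0,-0.1,0,0],[0,-0.13,0,0],[0,0,-0.2,0],[0,0,-0.5,0],[0,0,-0.7,0],[0,0,-0.6,0],[0,0,0,0]]}}

```text
time_s: 7.8
tcp_pos: [0.5789, -0.0871, 0.169]
tool_rot: [0.003, 0.746, 0.666, 0.002]
contact_force: [-0.8, 0.5, -0.7]
gripper_width: 0.0323
grip_force: 0.0
```

```bash
python3 -c "
from h import *
to(.5557,-.331,.15,-13.2)
for l in ['bar_knob','bar_rest','bar_hinge','stand_seat']: 
  for c in ['side','top']:
    grab_frame(c);print(c,l,[(np.round(x['at'],4),round(x['score'],2)) for x in pinpoint(c,l)[:1]])
for c in ['top','side']:
    grab_frame(c);print(c,[(np.round(x['at'],4),round(x['score'],2)) for x in pinpoint(c,'neck')[:1]])
"
```

```text
t 7.8 tcp [ 0.5789 -0.0871  0.169 ] phi 83.5 F [-0.8  0.5 -0.7] w 0.0323 g 0.0 need units [-4.9   0.09  0.39] spin 16.12 tilt [-0.001  0.007] j6 -0.14
side bar_knob [(array([ 0.5756, -0.0814,  0.0576]), 0.72)]
top bar_knob []
side bar_rest [(array([ 0.5809, -0.0177,  0.043 ]), 0.62)]
top bar_rest []
side bar_hinge [(array([0.5834, 0.0273, 0.0386]), 0.9)]
top bar_hinge [(array([0.5847, 0.0278, 0.0415]), 0.64)]
side stand_seat [(array([ 0.6503, -0.0264,  0.0216]), 0.83)]
top stand_seat [(array([ 0.6487, -0.0235,  0.0143]), 0.75)]
top [(array([ 0.5564, -0.333 ,  0.0288]), 0.94)]
side [(array([ 0.6091, -0.3444,  0.0012]), 0.25)]
```

>>> {"name": "carry_out", "arguments": {"motion": [[-0.4,0,0,0],[-0.75,0,0,0],[-0.8,0.05,0,0],[-0.8,0.04,0,0],[-0.8,0,0,0],[-0.75,0,0,0],[-0.6,0,0,0],[0,0,0,1]], "jaw": 70}}

```text
time_s: 9.6
tcp_pos: [0.5527, -0.3344, 0.1642]
tool_rot: [0.001, 0.781, 0.625, -0.0]
contact_force: [-0.4, 0.5, -0.0]
gripper_width: 0.0702
grip_force: 0.0
```

>>> {"name": "carry_out", "arguments": {"motion": [[0,0,0,1],[0,0,0,1],[0,0,0,1],[0,0,0,1],[0,0,0,1],[0,0,0,1],[0,0,0,1],[0,0,0,1]]}}

```text
time_s: 10.4
tcp_pos: [0.5532, -0.3305, 0.1642]
tool_rot: [-0.0, 0.968, 0.252, -0.0]
contact_force: [0.3, -0.3, 0.1]
gripper_width: 0.0702
grip_force: 0.0
```

>>> {"name": "carry_out", "arguments": {"motion": [[0,0,0,1],[0,0,0,1],[0,0,0,1],[0,0,0,1],[0,0,0,1],[0,0,0,1],[0,0,0,1],[0,0,0,0]]}}

```text
time_s: 11.2
tcp_pos: [0.5532, -0.3305, 0.1643]
tool_rot: [-0.0, 0.994, -0.11, -0.0]
contact_force: [-0.3, 0.6, -0.4]
gripper_width: 0.0703
grip_force: 0.0
```

```bash
python3 -c "
from h import *
to(.5557,-.331,.1,-13.2)
im,d=snap('side','side4.png')
for c in ['side','top']:
  P,s=cloud(c,'portafilter');print(c,s,len(P))
  H=P[P[:,0]<.535]; 
  if len(H)>20:
    m=H[:,:2].mean(0);print(m, np.degrees(np.arctan2(-.3433-m[1],.6093-m[0])))
  K,s=cloud(c,'tamping_stand');k=K[(K[:,2]>.05)&(K[:,2]<.075)];print('knob',k.mean(0).round(4),len(k))
  B=K[(K[:,2]>.04)&(K[:,2]<.048)];m=B[:,:2].mean(0);w=np.linalg.svd(B[:,:2]-m,full_matrices=False)[2][0];w*=-np.sign(w[1]);print('bar',m,'dir',np.degrees(np.arctan2(w[1],w[0])),len(B))
  top=K[(K[:,2]>.012)&(K[:,2]<.023)];print(cv2.minAreaRect((top[:,:2]*1000).astype(np.float32)))
"
```

```text
t 11.2 tcp [ 0.5532 -0.3305  0.1643] phi -12.62 F [-0.3  0.6 -0.4] w 0.0703 g 0.0 need units [ 0.05 -0.    1.29] spin 0.1 tilt [-0. -0.] j6 1.16
side 0.65 39
knob [ 0.5778 -0.0245  0.0535] 20
bar [ 0.58052462 -0.01960668] dir -95.7279243996228 90
((617.068603515625, -17.12139129638672), (127.8001708984375, 156.40147399902344), 84.13629913330078)
top 0.52 318
[0.36236411 0.24305619] -67.16227250300663
knob [nan nan nan] 0<string>:10: RuntimeWarning: Mean of empty slice.
  ret = um.true_divide(
<string>:11: RuntimeWarning: Mean of empty slice.
Traceback (most recent call last):
IndexError: index 0 is out of bounds for axis 0 with size 0
```

The bar direction from depth is -95.7 deg and the block's is -95.9 deg, so the bar is shut. Now I descend to the neck.

>>> {"name": "carry_out", "arguments": {"motion": [[0.07,0,0.4,0.1],[0,0,0.6,0],[0,0,0.6,0],[0,0,0.5,0],[0,0,0.4,0],[0,0,0.29,0],[0,0,0,0]]}}

```text
time_s: 12.35
tcp_pos: [0.5559, -0.3308, 0.0231]
tool_rot: [-0.001, 0.993, -0.114, -0.001]
contact_force: [0.4, -0.3, -0.6]
gripper_width: 0.0699
grip_force: 0.0
```

```bash
python3 -c "
from h import *
to(.5565,-.332,.025,-13.2)
im,d=snap('side','side5.png'); u,v=map(int,proj('side',[.556,-.33,.04])); cv2.imwrite('pics/side5c.png',cv2.resize(cv2.cvtColor(im[v-45:v+45,u-60:u+60],cv2.COLOR_RGB2BGR),(640,480)))
"
```

```text
t 12.35 tcp [ 0.5559 -0.3308  0.0231] phi -13.09 F [ 0.4 -0.3 -0.6] w 0.0699 g 0.0 need units [ 0.02  0.02 -0.04] spin 0.02 tilt [-0.003 -0.001] j6 1.17
```

View pics/side5c.png

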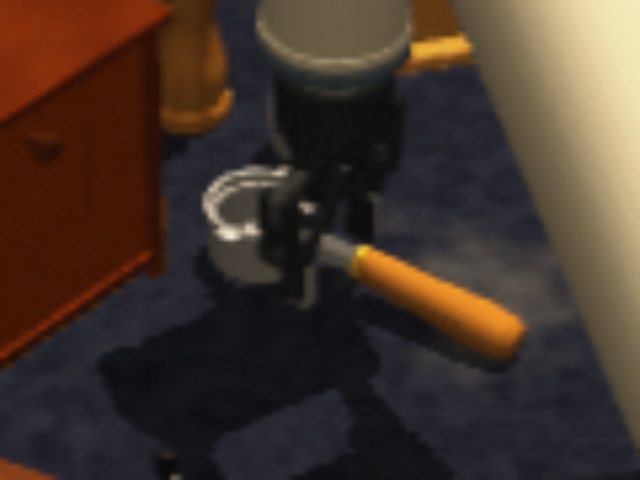

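The fingers straddle the neck at about (320,240), between the head on the left and the collar at (360,258). Closing.

>>> {"name": "carry_out", "arguments": {"motion": [[0.02,0.02,-0.03,0],[0,0,0,0],[0,0,0,0],[0,0,0,0],[0,0,0,0],[0,0,0,0],[0,0,0,0]], "jaw": 0}}

```text
time_s: 13.1
tcp_pos: [0.5577, -0.3326, 0.027]
tool_rot: [0.0, 0.993, -0.114, 0.0]
contact_force: [-1.3, 0.2, 6.9]
gripper_width: 0.0127
grip_force: 60.5
```

>>> {"name": "carry_out", "arguments": {"motion": [[0,0,0,0],[0,0,-0.1,0],[0,0,-0.2,0],[0,0,-0.3,0],[0,0,-0.4,0],[0,0,-0.4,0],[0,0,-0.4,0],[0,0,-0.2,0]]}}

```text
time_s: 13.9
tcp_pos: [0.558, -0.3329, 0.1291]
tool_rot: [0.001, 0.993, -0.114, 0.001]
contact_force: [0.0, 0.9, -5.0]
gripper_width: 0.0131
grip_force: 59.0
```

```bash
python3 -c "
from h import *
to(.5939,-.0175,.12,-6.1);print(sense()['ft_torque'])
im,d=snap('side','side6.png'); u,v=map(int,proj('side',[.556,-.33,.14])); cv2.imwrite('pics/side6c.png',cv2.resize(cv2.cvtColor(im[v-45:v+45,u-60:u+60],cv2.COLOR_RGB2BGR),(640,480)))
"
```

```text
t 13.9 tcp [ 0.558  -0.3329  0.1291] phi -13.1 F [ 0.   0.9 -5. ] w 0.0131 g 59.0 need units [-0.73 -6.31  0.17] spin -1.17 tilt [0.003 0.001] j6 1.17
[ 0.00611336 -0.02946887 -0.01649414]
```

View pics/side6c.png

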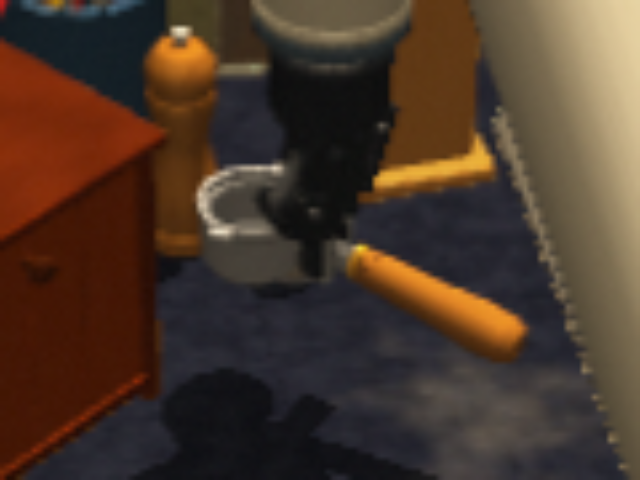

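The portafilter hangs level, gripped on the neck between the head (left) and the collar (355,258), and the moment is close to zero. I'm moving it over the stand.

>>> {"name": "carry_out", "arguments": {"motion": [[-0.05,-0.3,-0.1,0],[-0.08,-0.6,-0.1,0],[-0.1,-0.8,0,0],[-0.1,-0.8,0,0],[-0.1,-0.8,0,0],[-0.1,-0.8,0,0],[-0.1,-0.8,0,0],[-0.06,-0.6,0,0]]}}

```text
time_s: 14.75
tcp_pos: [0.5853, -0.0539, 0.1357]
tool_rot: [-0.0, 0.994, -0.114, -0.001]
contact_force: [-0.0, 0.2, -4.9]
gripper_width: 0.0131
grip_force: 59.1
```

>>> {"name": "carry_out", "arguments": {"motion": [[-0.04,-0.4,0,0],[0,-0.25,0,0],[0,0,0,-0.6],[0,0,0,-0.57],[0,0,0,0],[0,0,0,0]]}}

```text
time_s: 15.35
tcp_pos: [0.5914, -0.0249, 0.136]
tool_rot: [-0.0, 0.999, -0.054, -0.0]
contact_force: [0.4, 1.2, -5.1]
gripper_width: 0.0129
grip_force: 59.2
```

```bash
cat > m.py <<'E'
from h import *
from scipy.optimize import least_squares
to(.594,-.0182,.097,-6.1)
t=sense()['tcp_pos']
for c in ['top','side']:
  P,s=cloud(c,'portafilter');print(c,s,len(P))
  P=P[(np.abs(P[:,1]-t[1])<.09)&(P[:,2]>t[2]-.1)]
  hd=P[(P[:,0]>t[0]+.02)];zt=np.percentile(hd[:,2],97);rim=hd[hd[:,2]>zt-.008]
  f=least_squares(lambda q:np.hypot(*(rim[:,:2]-q).T)-.0335,rim[:,:2].mean(0),loss='soft_l1',f_scale=.002)
  A=np.c_[rim[:,:2]-rim[:,:2].mean(0),np.ones(len(rim))];k=np.linalg.lstsq(A,rim[:,2],rcond=None)[0]
  print(' rim ctr',f.x.round(4),'z',zt.round(4),np.median(rim[:,2]).round(4),'n',len(rim),'slope',k.round(3))
  H=P[P[:,0]<t[0]-.03]
  if len(H)>10:
    m=H.mean(0);print(' handle',m.round(4),'yaw',np.degrees(np.arctan2(f.x[1]-m[1],f.x[0]-m[0])).round(2),'end x,z',H[:,0].min().round(3),H[H[:,0]<H[:,0].min()+.02][:,2].mean().round(4))
  for l in ['portafilter']: print(' pin',[(np.round(x['at'],4),round(x['score'],2)) for x in pinpoint(c,l)[:1]])
E
python3 m.py
```

```text
t 15.35 tcp [ 0.5914 -0.0249  0.136 ] phi -6.21 F [ 0.4  1.2 -5.1] w 0.0129 g 59.2 need units [ 0.04 -0.14  0.78] spin -0.02 tilt [-0.  0.] j6 1.54
top 0 0Traceback (most recent call last):
  File "m.py", line 8, in <module>
    hd=P[(P[:,0]>t[0]+.02)];zt=np.percentile(hd[:,2],97);rim=hd[hd[:,2]>zt-.008]
                               ~~~~~~~~~~~~~^^^^^^^^^^^^
    return _quantile_unchecked(
        a, q, axis, out, overwrite_input, method, keepdims, weights)
    return _ureduce(a,
                    func=_quantile_ureduce_func,
    ...<5 lines>...
                    overwrite_input=overwrite_input,
                    method=method)
    r = func(a, **kwargs)
    result = _quantile(arr,
                       quantiles=q,
    ...<2 lines>...
                       out=out,
                       weights=wgt)
    slices_having_nans = np.isnan(arr[-1, ...])
                                  ~~~^^^^^^^^^
IndexError: index -1 is out of bounds for axis 0 with size 0
```

>>> {"name": "carry_out", "arguments": {"motion": [[0.04,-0.1,0.1,0],[0,-0.04,0.2,0],[0,0,0.2,0],[0,0,0.15,0],[0,0,0.1,0],[0,0,0.03,0],[0,0,0,0],[0,0,0,0]]}}

```text
time_s: 16.25
tcp_pos: [0.5945, -0.018, 0.0976]
tool_rot: [0.0, 0.999, -0.053, 0.0]
contact_force: [0.3, 0.3, -4.8]
gripper_width: 0.0124
grip_force: 59.2
```

```bash
sed -i "s/\['top','side'\]/['side']/" m.py; python3 m.py; python3 -c "
from h import *
im,d=snap('side','side7.png'); u,v=map(int,proj('side',[.58,-.02,.09])); cv2.imwrite('pics/side7c.png',cv2.resize(cv2.cvtColor(im[v-60:v+60,u-80:u+80],cv2.COLOR_RGB2BGR),(800,600),interpolation=cv2.INTER_CUBIC))
im,d=snap('top','top7.png'); u,v=map(int,proj('top',[.58,-.02,.09])); cv2.imwrite('pics/top7c.png',cv2.resize(cv2.cvtColor(im[v-60:v+60,u-80:u+80],cv2.COLOR_RGB2BGR),(800,600),interpolation=cv2.INTER_CUBIC))
"
```

```text
t 16.25 tcp [ 0.5945 -0.018   0.0976] phi -6.09 F [ 0.3  0.3 -4.8] w 0.0124 g 59.2 need units [-0.01  0.    0.01] spin 0.0 tilt [ 0.001 -0.   ] j6 1.55
side 0.66 557
 rim ctr [ 0.6466 -0.0215] z 0.1198 0.1156 n 61 slope [0.035 0.068 0.116]
 handle [ 0.5069 -0.0035  0.1025] yaw -7.35 end x,z 0.455 0.0972
 pin [(array([ 0.6484, -0.0229,  0.0721]), 0.87)]
```

View pics/side7c.png

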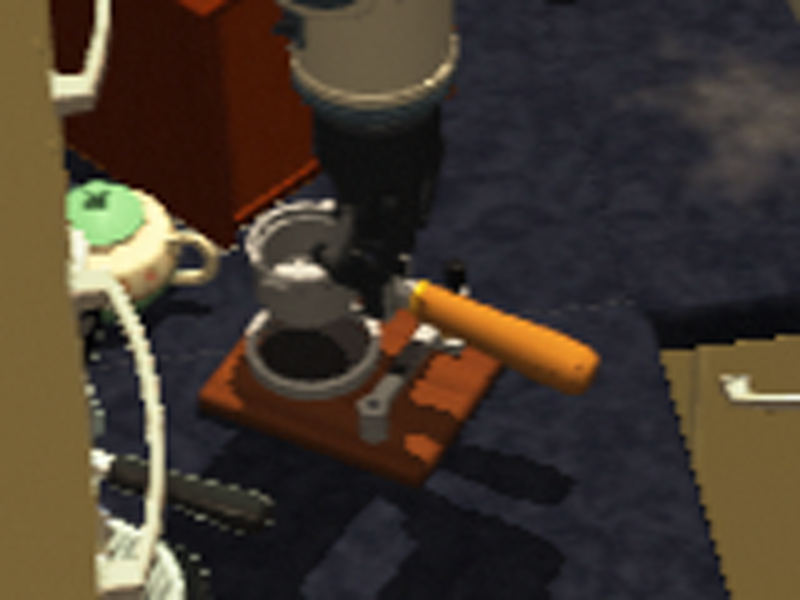

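View pics/top7c.png

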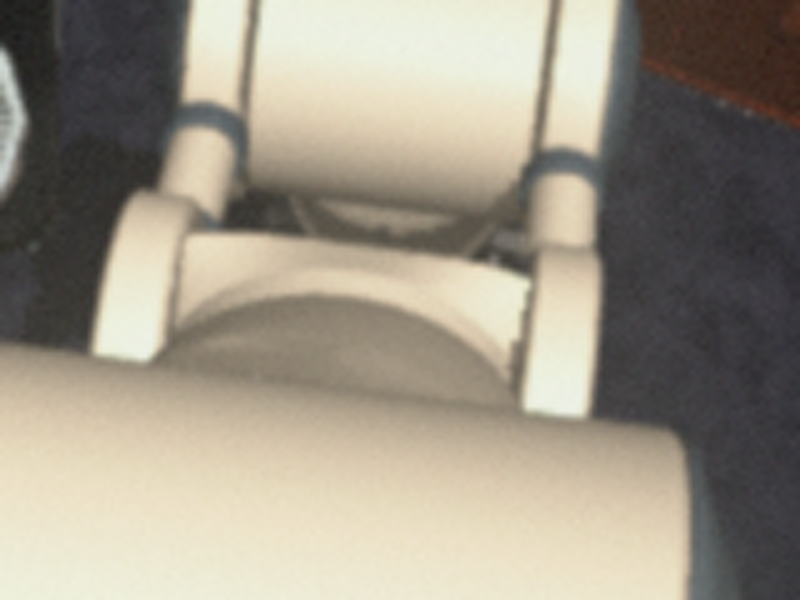

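The side crop shows the head centred above the seat ring, about (305,260) over (312,350). The handle runs over the shut bar, clear of the stand, and the measured underside is at z ≈ 0.07 to 0.072. The top view is blocked by the arm. Handing in.

```bash
python3 -c "
from workcell import *
print(sign_off())"
```

```text
the job is handed in; nothing more can be done
None
```

The rest bar is shut against its stop, and the portafilter is held level by the middle of its neck, centred over the seat with its handle over the bar, about 5 cm up; the final position was checked from the side camera only, because the arm blocked the top view.

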